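# Copy a bracket angle with a bevel gauge

## Task

Push the bevel gauge right home into the corner of the bracket with the star knob, so that its stock lies flat along the long wall, its round nose touches the end stop and the arm turns its blade flat against itself, and while it sits there press its lock cap fully down. Then slide the locked gauge just as far home along the other bracket's wall, so that its blade alone pushes the loose arm open to the same angle, and leave it lying there. Each time press it home with about 15 N for half a second, never above 25 N, do not shift the clamped arm, and leave the screwdriver, module and terminal block alone.

Things in the scene. Friction and masses are not known exactly. Their poses are not given: they have to be found in the camera images.
- gauge: Bevel gauge, about 0.38 kg: aluminium stock (26 mm wide, 18 mm high) reaching 105 mm back along -x from the blade pivot, where its nose is round, radius 13 mm. Origin on the pivot axis at the underside; x along the stock towards the pivot, y across to the side the blade swings to, z up.
- gauge_grip (a point): Centre of the upright black grip rib on the gauge's stock, 60 mm behind the pivot (the pivot lies on its +x) and 46 mm above the gauge's underside. The rib is 54 mm long (x), 16 mm wide (y) and stands from 18 to 74 mm above the underside. Axes as gauge.
- gauge_pivot (a point): Point on the gauge's pivot axis at its underside, axes as gauge. Home in a corner it stands 13 mm from the wall and 13 mm from the end stop. The black round lock cap (20 mm across) stands over it, its top 38.5 mm above the underside when free, 32.5 mm when pressed.
- gauge_blade_edge (a point): On the outer (measuring) edge of the steel blade, 50 mm from the pivot, 9 mm above the underside; -x runs to the tip, y square out of the edge. Blade: 90 mm long from the pivot, 18 wide, 6 thick (6 to 12 mm up); outer edge tangent to the nose. Starts 83 to 95 degrees from the stock; light friction hinge (0.015 N m), locked it holds well against the loose arm.
- gauge_lock (a joint): Travel of the lock cap, m: 0 free (up), 0.006 fully down (locked). Press it straight down with about 8 to 15 N; it stays where it is left.
- ref: Clamped bracket: dark steel, a black five-lobed star knob (28 mm high) on the foot behind its arm. Origin and axes as ref_corner. Both brackets stand on a white 340 x 400 mm plate, 6 mm thick, exactly parallel to one another, either one on either side.
- ref_corner (a point): Inner corner of the clamped bracket's fixed L-shaped fence, at the plate's top. The long wall runs 130 mm from here along -x, inner face y = 0; the short end stop runs 26 mm along +y, inner face x = 0. Walls and arm are 5 mm thick, 20 mm high; a flange 3 mm thick and 24 mm wide lies outside the wall. Open at -x.
- ref_arm_mid (a point): On the inner face of the clamped bracket's swivelling arm, 10 mm above the plate, 50 mm along from its pivot axis; the arm covers 12 to 100 mm. The axis stands 13 mm in from both fence walls and 13 mm off the arm's face, as the gauge's own pivot when home. -x runs to the arm's tip, the face looks to -y. 60 to 77 degrees from the wall, held fast.
- copy: Loose bracket: the same as the clamped one but with a bare screw and no knob. Origin and axes as copy_corner.
- copy_corner (a point): Inner corner of the loose bracket's fixed fence, otherwise the same as ref_corner.
- copy_arm: Swivelling arm of the loose bracket; origin on its pivot axis, axes as copy_arm_mid.
- copy_arm_mid (a point): On the inner face of the loose bracket's arm, as ref_arm_mid. It starts 40 to 49 degrees from the wall and turns with friction (about 0.04 N m), staying where it is left.
- screwdriver: Screwdriver lying on the bench, bystander.
- module: Blue controller module, 70 x 90 x 58 mm, bystander; origin at its underside.
- terminals: Grey terminal block, 48 x 48 x 36 mm, bystander; origin at its underside.
Things that resemble listed ones, but are neither listed nor needed, are in the scene too. What is shaped like the gauge but green or orange is not meant.

How it is judged:
On the way, in this order (a step that is already met when the one before it is completed fails the run):
1. the unlocked gauge is pressed home with more than 10 N in the clamped bracket's corner: stock flat on the fixed wall, nose on the end stop, blade flat on the arm (y of gauge_pivot in the frame of ref_corner between 0.011 and 0.015 m and x of gauge_pivot in the frame of ref_corner between -0.015 and -0.011 m and z of gauge_pivot in the frame of ref_corner below 0.004 m and angle between the x axis of gauge_grip and the x axis of ref_corner, either way round below 0.03 rad and angle between the x axis of gauge_blade_edge and the x axis of ref_arm_mid, either way round below 0.03 rad and y of gauge_blade_edge in the frame of ref_arm_mid above -0.004 m and value of joint gauge_lock below 0.002 m and contact force between gauge and ref above 10 N), for 0.2 s.
2. the lock cap is pressed fully down while the gauge is still seated there (y of gauge_pivot in the frame of ref_corner between 0.011 and 0.016 m and x of gauge_pivot in the frame of ref_corner between -0.016 and -0.011 m and z of gauge_pivot in the frame of ref_corner below 0.004 m and angle between the x axis of gauge_grip and the x axis of ref_corner, either way round below 0.03 rad and angle between the x axis of gauge_blade_edge and the x axis of ref_arm_mid, either way round below 0.03 rad and y of gauge_blade_edge in the frame of ref_arm_mid above -0.004 m and value of joint gauge_lock above 0.005 m), for 0.2 s.
3. the locked gauge is pressed home with more than 10 N in the loose bracket's corner (y of gauge_pivot in the frame of copy_corner between 0.011 and 0.015 m and x of gauge_pivot in the frame of copy_corner between -0.015 and -0.011 m and z of gauge_pivot in the frame of copy_corner below 0.004 m and angle between the x axis of gauge_grip and the x axis of copy_corner, either way round below 0.03 rad and angle between the x axis of gauge_blade_edge and the x axis of copy_arm_mid, either way round below 0.03 rad and y of gauge_blade_edge in the frame of copy_arm_mid above -0.004 m and value of joint gauge_lock above 0.005 m and contact force between gauge and copy above 10 N), for 0.2 s.
At the end, for the whole second after the job is handed in: The locked gauge lies at rest on the plate in the loose bracket's corner, nose within 3 mm of wall and end stop, stock and blade flat on wall and arm within 0.03 rad (1.7 degrees), and the loose arm stands at the clamped arm's angle within 0.035 rad (2 degrees) (y of gauge_pivot in the frame of copy_corner between 0.011 and 0.016 m and x of gauge_pivot in the frame of copy_corner between -0.016 and -0.011 m and z of gauge_pivot in the frame of copy_corner below 0.004 m and angle between the x axis of gauge_grip and the x axis of copy_corner, either way round below 0.03 rad and angle between the x axis of gauge_blade_edge and the x axis of copy_arm_mid, either way round below 0.03 rad and y of gauge_blade_edge in the frame of copy_arm_mid above -0.004 m and value of joint gauge_lock above 0.005 m and angle between the x axis of copy_arm_mid and the x axis of ref_arm_mid, either way round below 0.035 rad and linear speed of gauge below 0.01 m/s); the robot touches nothing.
It fails at once if the gauge is pushed against a bracket with more than 25 N (contact force between gauge and ref above 25 N or contact force between gauge and copy above 25 N).
It fails at once if the robot itself touches the loose arm (contact force between any of the fingers, the arm and copy_arm above 0.5 N).
It fails at once if the clamped arm is shifted by more than 2 mm (distance of ref_arm_mid from where it was at the start of the episode above 0.002 m).
It fails at once if the screwdriver, module or terminal block is moved by more than 20 mm (distance of any of screwdriver, module, terminals from where it was at the start of the episode above 0.02 m).
It also fails if it takes over 72 s, if anything falls off the work surface, if the arm or the gripper's body presses on something with over 40 N, if the wrist force passes 120 N, or if a joint passes its speed limit or range.

## Robot

A 6-joint arm with a two-finger parallel gripper is mounted at the origin on the work surface. World frame = base frame: x ahead of the robot, y to its left, z up, the work surface at z = 0. Lengths are in m, angles in rad, forces in N, time in s.
With the tool pointing down it reaches from about 0.375 to 0.825 m from the base axis. Payload 5.5 kg.
Tool frame: the origin (TCP) lies where the fingers leave the gripper's body, on its centre line; the fingertips stand 73 mm ahead of it and the grasp point (between the pads) lies 54 mm ahead of it; z points along the fingers, y is the line along which they close (so a half turn about z gives the same grasp; the last joint's range is limited). The gripper opens to 85 mm and grips with 20 to 120 N. Pads are 22 mm wide; open, the fingers measure 114 mm over their backs; the gripper's body (76 mm by 85 mm) begins 54 mm behind the grasp point. The pads swing forward as they close: fully open they stand 13 mm farther back than shut.
Start: joints at [1.161, 0.314, -0.047, 1.21, 0, 1.571], TCP at [0.239, 0.55, 0.304] pointing down, gripper open.
Joint ranges: [-2.67, 2.67], [-0.69, 1.73], [-1.03, 1.25], [-2.08, 2.16], [-1.42, 1.45], [-3.14, 3.14]. Speed limits (rad/s): [2.39, 2.39, 3.01, 3.14, 3.14, 3.14].

## Interface

Orientations are given as a 3x3 rotation matrix whose columns are the frame's x, y, z axes.
In Python, from cell import manip, vision gives the robot as it stands.
- The arm moves only by the tool move_arm, never from a script. Its argument "steps" is text: rows parted by semicolons, each of 7 numbers parted by spaces: the turn, a rotation vector about the world's x, y, z in rad, then the shift along the world's x, y, z in cm, then the gripper command: -1 is shut, 1 is fully open, values between are in proportion. In form: ax ay az x y z hand; .... A call has 1 to 10 rows; each row shifts and turns the commanded pose from where the row before left it; what a row does not reach is not made up. A row lasts 1/8 s, in which the tool goes at most 62.5 mm and 10.7 degrees, less where a joint would pass 70% of its speed; a pose out of reach is approached as far as the arm can. A call is refused whole if a number of a shift passes 6.25 or a number of a turn 0.188, either way. A call with a gripper value outside its range is refused whole. The fingers move at their own pace and stop on an object; "newtons" is the grip in N (left out, the last holds). Time passes only in rows, so rows that do not move let the fingers close. It gives the time, the measured TCP pose, the force, the opening and the grip force at its end, in the units of the state.
- manip.state(): the state, without advancing time (a new reading comes with each control period).
- vision.grab_frame(name): name is "side" or "top" or "wrist"; returns the picture (384x512x3 uint8, red, green, blue); there is no depth.
- vision.camera_model(name): a dict with "K" (3x3 intrinsics, pixels), "k1" (the pictures are not rectified: a ray, as slopes to the right and down, at radius r is drawn at 1 + k1 r^2 times it, then the intrinsics apply), "T" (4x4, takes a point from camera to world coordinates); the wrist camera has in their place "tool_from_camera" (4x4, takes a point from camera to tool coordinates, whose origin is the TCP and whose axes are the flange's). Camera axes: x right, y down, z forward; pixel columns grow to the right and rows downward; lengths in m; the calibration is good to about 2 mm. A picture is of the moment at which its call begins: read the wrist's pose just before it. camera_model takes no time and is no camera call.
- manip.finish_job(): hands the job in; it is judged then, once.
The state is a dict: "clock": time; "qpos": joint angles; "qd": joint speeds; "joint_efforts": joint torques, N m; "tool_pos": TCP position; "ee_rot": TCP orientation; "wrist_force": force on the tool from outside, world axes, zero at the start; "torque": the same for the moment, N m; "gripper_width": opening from 0.0 (shut) to 1.0 (fully open); "grasp_force": force on a finger pad.
Only numpy, scipy, OpenCV 4.12 (cv2) and the standard library are available. Lean on these libraries where they do the work, as an engineer would, in place of code of your own. Each camera call takes 0.05 s, during which the arm holds its last target. There are 200 camera calls.

## Working session

There is one attempt and no reset: what is moved stays moved. The work goes in short steps, Python scripts to look and compute and a tool call to move; the robot and the scene stay as the last step left them, time stands still between calls to the robot, and variables do not carry over. Pictures are saved under pics/ and viewed, at most 10 in all, crops included, and the job is handed in when it is done.

Besides the shell and the picture viewer there is one more tool, called after "Call:" by a JSON object that holds its "op" and its "data". move_arm: Moves the arm, as the interface text tells. Its arguments: {"type":"object","properties":{"steps":{"type":"string"},"newtons":{"type":"number"}},"required":["steps"]}

```bash
ls; mkdir -p pics
python3 - <<'E'
from cell import manip, vision
import cv2,numpy as np
s=manip.state(); print({k:np.round(v,3).tolist() for k,v in s.items()})
a=[]
for n in("top","side"):
    f=vision.grab_frame(n); cv2.imwrite(f"pics/{n}0.png",f[:,:,::-1]); m=vision.camera_model(n); print(n,m["K"].tolist(),m["k1"],np.round(m["T"],4).tolist())
m=vision.camera_model("wrist");print(m)
t=cv2.imread("pics/top0.png"); cv2.imwrite("pics/top0b.png",cv2.resize(t,(800,600),interpolation=cv2.INTER_CUBIC))
E
```

```text
pics
{'clock': 0.0, 'qpos': [1.161, 0.314, -0.048, 1.21, -0.0, 1.571], 'qd': [-0.0, -0.0, -0.001, -0.001, 0.0, -0.001], 'joint_efforts': [0.001, -53.959, 33.975, 0.019, 0.0, 0.0], 'tool_pos': [0.239, 0.55, 0.303], 'ee_rot': [[-0.917, 0.398, -0.001], [0.398, 0.917, -0.002], [-0.0, -0.002, -1.0]], 'wrist_force': [0.974, 0.167, 0.999], 'torque': [-0.023, -0.021, 0.011], 'grasp_force': 0.0, 'gripper_width': 1.0}
top [[461.9551761156077, 0.0, 255.1279977109089], [0.0, 461.9551761156077, 192.79725917535856], [0.0, 0.0, 1.0]] -0.13465456294275177 [[-0.0084, -0.9987, 0.0499, 0.4857], [-0.9999, 0.0077, -0.0153, 0.0419], [0.0149, -0.05, -0.9986, 1.2947], [0.0, 0.0, 0.0, 1.0]]
side [[384.00359023180727, 0.0, 255.23596878718743], [0.0, 384.00359023180727, 192.10920226005607], [0.0, 0.0, 1.0]] -0.0008100816529457433 [[-0.991, -0.0821, 0.1055, 0.4631], [-0.1327, 0.5089, -0.8505, 0.9713], [0.0162, -0.8569, -0.5153, 0.6257], [0.0, 0.0, 0.0, 1.0]]
{'K': array([[301.81150854,   0.        , 258.43118176],
       [  0.        , 301.81150854, 194.27211556],
       [  0.        ,   0.        ,   1.        ]]), 'k1': -0.010497501845047887, 'tool_from_camera': array([[ 8.57602180e-06, -9.44623759e-01, -3.28155379e-01,
         8.42424182e-02],
       [ 9.99999926e-01,  1.34638271e-04, -3.61433932e-04,
        -4.69623525e-04],
       [ 3.85601352e-04, -3.28155352e-01,  9.44623690e-01,
        -6.98431455e-02],
       [ 0.00000000e+00,  0.00000000e+00,  0.00000000e+00,
         1.00000000e+00]])}
```

View pics/top0b.png

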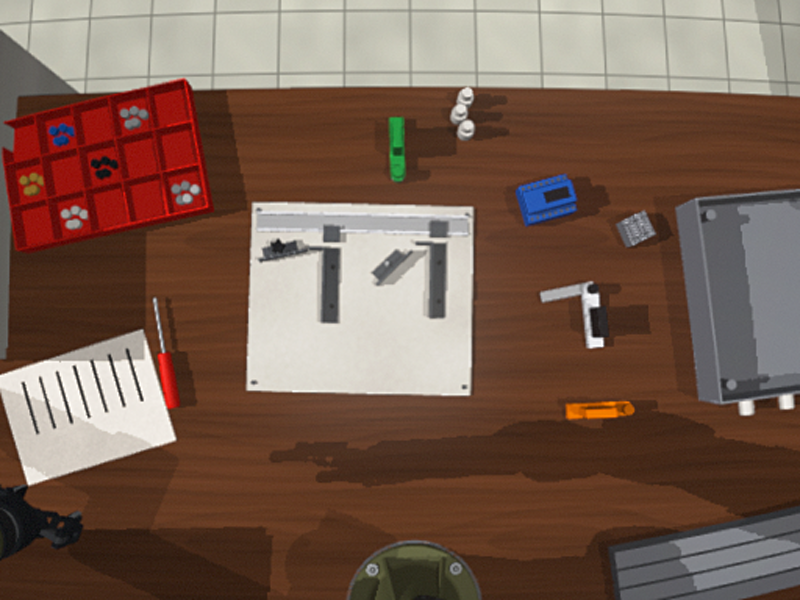

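The top view shows the ref bracket with star knob on the left (knob at about 283,247) and the loose bracket on the right (arm at about 398,265). Both are open towards the robot. The gauge is at right: cap about (592,289), rib about (598,322), blade to the left.

```bash
cat > h.py <<'E'
from cell import manip, vision
import cv2,numpy as np
def cam(n,s=None):
    m=vision.camera_model(n)
    if n=="wrist":
        s=s or manip.state(); W=np.eye(4); W[:3,:3]=s["ee_rot"]; W[:3,3]=s["tool_pos"]; T=W@m["tool_from_camera"]
    else: T=m["T"]
    return m["K"],np.array([m["k1"],0,0,0.]),np.array(T)
def grab(n):
    c=cam(n); f=vision.grab_frame(n)[:,:,::-1].copy(); return f,c
def ray(c,px,z):
    K,d,T=c; p=cv2.undistortPoints(np.array(px,float).reshape(-1,1,2),K,d).reshape(-1,2)
    r=np.c_[p,np.ones(len(p))]@T[:3,:3].T; o=T[:3,3]
    return o+r*((z-o[2])/r[:,2])[:,None]
def proj(c,P):
    K,d,T=c; Ti=np.linalg.inv(T); r,_=cv2.Rodrigues(Ti[:3,:3])
    return cv2.projectPoints(np.array(P,float).reshape(-1,1,3),r,Ti[:3,3],K,d)[0].reshape(-1,2)
E
python3 - <<'E'
from h import *
t=cv2.imread("pics/top0.png"); c=cam("top")
S=1.5625
for n,p,z in(("rib",(598,322),.074),("cap",(593,289),.0385),("plate tl",(253,203),.006),("tr",(473,207),.006),("br",(469,394),.006),("bl",(247,390),.006),("refarm",(283,250),.02),("refcorner?",(322,248),.026),("copycorner?",(430,243),.026),("module",(547,200),.058)):
    print(n,np.round(ray(c,np.array(p)/S,z)[0],3))
a=cv2.resize(t[125:215,155:310],None,fx=5,fy=5,interpolation=cv2.INTER_CUBIC)
cv2.imwrite("pics/br.png",a)
E
```

```text
rib [ 0.508 -0.319  0.074]
cap [ 0.567 -0.321  0.038]
plate tl [0.73  0.284 0.006]
tr [ 0.72  -0.114  0.006]
br [ 0.383 -0.102  0.006]
bl [0.393 0.294 0.006]
refarm [0.642 0.227 0.02 ]
refcorner? [0.644 0.157 0.026]
copycorner? [ 0.652 -0.034  0.026]
module [ 0.723 -0.238  0.058]
```

View pics/br.png

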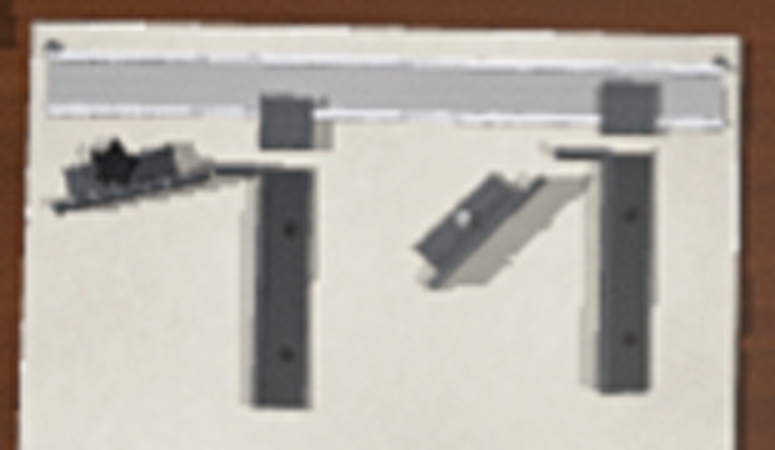

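The crop shows that each bracket's wall is at the left edge of its flange: ref at crop x≈257, copy at ≈600. The end stops are at crop y≈170 and 153, and the arms lie to the left, so the corner axes run nearly along the world axes, like the gauge's. The sizes agree: rib to cap 59 mm, plate 398 x 337. I'm moving over the gauge.

Call:
{"op": "move_arm", "data": {"steps": "0 0 0.05 3.2 -4.4 0 1;0 0 0.05 3.2 -4.4 0 1;0 0 0.05 3.2 -4.4 0 1;0 0 0.05 3.2 -4.4 0 1;0 0 0.05 3.2 -4.4 0 1;0 0 0.05 3.2 -4.4 0 1;0 0 0.05 3.2 -4.4 0 1;0 0 0.06 3.2 -4.4 0 1;0 0 0 0 -6 0 1;0 0 0 0 -6 0 1"}}

```text
clock: 1.35
tool_pos: [0.4949, 0.0765, 0.3033]
ee_rot: [[-1.0, -0.0, -0.001], [-0.0, 1.0, -0.0], [0.001, -0.0, -1.0]]
wrist_force: [0.1, -0.6, 0.3]
gripper_width: 1.001
grasp_force: 0.0
```

Call:
{"op": "move_arm", "data": {"steps": "0 0 0 0 -6 0 1;0 0 0 0 -6 0 1;0 0 0 0 -6 0 1;0 0 0 0 -6 0 1;0 0 0 0 -6 0 1;0 0 0 0 -6 0 1;0 0 0 0 -4 0 1;0 0 0 0 0 0 1;0 0 0 0 0 0 1"}}

```text
clock: 2.48
tool_pos: [0.4947, -0.3212, 0.3034]
ee_rot: [[-1.0, 0.0, -0.001], [0.0, 1.0, 0.001], [0.001, 0.001, -1.0]]
wrist_force: [-0.9, -0.2, 0.5]
gripper_width: 0.999
grasp_force: 0.0
```

Run:
```python
from h import *
f,c=grab("wrist"); cv2.imwrite("pics/w1.png",f); s=manip.state(); print(np.round(s["tool_pos"],4),np.round(s["ee_rot"],3).tolist(),np.round(s["qpos"],2))
np.save("w1T.npy",c[2])
print(proj(c,[[.508,-.319,.074],[.567,-.321,.0385]]))
```

```text
[ 0.4949 -0.3207  0.3036] [[-1.0, -0.001, -0.001], [-0.001, 1.0, 0.001], [0.001, 0.001, -1.0]] [-0.58  0.29 -0.07  1.2   0.   -0.58]
[[261.02317132 188.92244141]
 [258.98325196 225.92625163]]
```

View pics/w1.png

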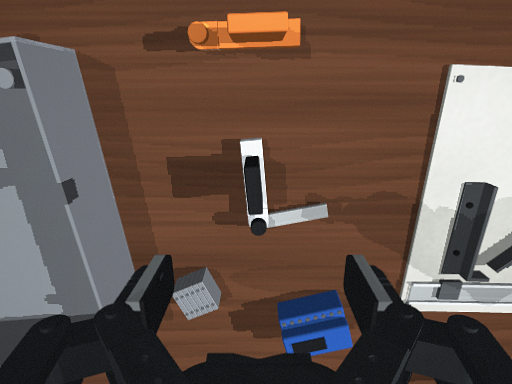

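The wrist view shows the gauge cap at (258,226), the rib at (254,183), the stock's back end at (251,139) and the blade tip at (327,211).

Run:
```python
from h import *
f=cv2.imread("pics/w1.png"); K,d,_=cam("wrist"); c=(K,d,np.load("w1T.npy"))
hsv=cv2.cvtColor(f,cv2.COLOR_BGR2HSV); roi=np.zeros(f.shape[:2],np.uint8); roi[130:242,225:335]=1
blk=((hsv[...,2]<28)*roi).astype(np.uint8)
for k in cv2.findContours(blk,cv2.RETR_EXTERNAL,2)[0]:
    if cv2.contourArea(k)>60: print("blk",cv2.contourArea(k),cv2.boundingRect(k),cv2.minEnclosingCircle(k),cv2.boxPoints(cv2.minAreaRect(k)).round(1).tolist())
wh=((hsv[...,1]<50)*(hsv[...,2]>110)*roi).astype(np.uint8)
for k in cv2.findContours(wh,cv2.RETR_EXTERNAL,2)[0]:
    if cv2.contourArea(k)>60: print("wh",cv2.contourArea(k),cv2.approxPolyDP(k,2,True).reshape(-1,2).tolist())
for n,p,z in(("cap",(258.5,226),.0385),("bl",(241,140),.018),("br",(262,139),.018),("tip1",(327,205),.012),("tip2",(328,217),.012)): print(n,ray(c,p,z).round(4))
```

```text
blk 112.0 (244, 156, 15, 17) ((250.5, 164.0), 10.30786418914795) [[242.1999969482422, 157.5], [257.0, 155.60000610351562], [258.79998779296875, 170.1999969482422], [244.0, 172.0]]
wh 1431.5 [[240, 141], [243, 174], [246, 156], [257, 155], [260, 164], [263, 212], [249, 215], [246, 195], [249, 226], [255, 217], [264, 219], [269, 227], [327, 216], [326, 204], [269, 215], [261, 138]]
cap [[ 0.5671 -0.3216  0.0385]]
bl [[ 0.4659 -0.3421  0.018 ]]
br [[ 0.4648 -0.3175  0.018 ]]
tip1 [[ 0.55   -0.2336  0.012 ]]
tip2 [[ 0.5667 -0.2311  0.012 ]]
```

Call:
{"op": "move_arm", "data": {"steps": "0 0 0.08 1.2 -0.45 -4 1;0 0 0 0 0 -6 1;0 0 0 0 0 -5 1;0 0 0 0 0 -3 1;0 0 0 0 0 -2 1;0 0 0 0 0 0 1;0 0 0 0 0 0 -1;0 0 0 0 0 0 -1;0 0 0 0 0 0 -1;0 0 0 0 0 0 -1", "newtons": 60}}

```text
clock: 3.78
tool_pos: [0.5073, -0.3265, 0.1046]
ee_rot: [[-0.997, -0.08, 0.001], [-0.08, 0.997, -0.001], [-0.001, -0.001, -1.0]]
wrist_force: [0.7, 1.1, 0.9]
gripper_width: 0.179
grasp_force: 58.6
```

Call:
{"op": "move_arm", "data": {"steps": "0 0 0 0 0 0 -1;0 0 0 0 0 0 -1;0 0 0 0 0 1 -1;0 0 0 0 0 3 -1;0 0 0 0 0 3 -1;0 0 0 0 0 0 -1"}}

```text
clock: 4.53
tool_pos: [0.5082, -0.3269, 0.1759]
ee_rot: [[-0.997, -0.08, 0.003], [-0.08, 0.997, -0.002], [-0.003, -0.002, -1.0]]
wrist_force: [1.2, -0.5, -5.5]
gripper_width: 0.181
grasp_force: 59.0
```

Run:
```python
from h import *
f,c=grab("wrist"); cv2.imwrite("pics/w2.png",f); s=manip.state(); print(np.round(s["tool_pos"],4),s["gripper_width"],s["grasp_force"],s["clock"],np.round(s["wrist_force"],1))
np.save("w2T.npy",c[2])
```

```text
[ 0.5073 -0.3264  0.1742] 0.17992474726352428 58.996596336364746 4.575 [-0.1 -0.1 -4.9]
```

View pics/w2.png

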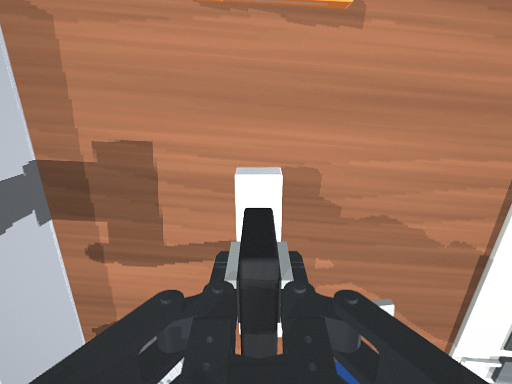

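The picture shows the gauge held squarely: stock back end at about (259,170), rib between the pads at column 259. I'll carry it high to the left of the ref bracket, from where both brackets can be seen.

Call:
{"op": "move_arm", "data": {"steps": "0 0 0 0 0 5 -1;0 0 0 -0.6 3 5 -1;0 0 0 -0.6 5.5 2.5 -1;0 0 -0.01 -0.6 6 0 -1;0 0 -0.01 -0.6 6 0 -1;0 0 -0.02 -0.6 6 0 -1;0 0 -0.02 -0.6 6 0 -1;0 0 -0.02 -0.6 6 0 -1;0 0 -0.02 -0.6 6 0 -1;0 0 0 -0.6 6 0 -1"}}

```text
clock: 5.82
tool_pos: [0.4517, 0.1804, 0.297]
ee_rot: [[-1.0, 0.02, -0.003], [0.02, 1.0, -0.001], [0.003, -0.001, -1.0]]
wrist_force: [0.8, -0.7, -4.3]
gripper_width: 0.18
grasp_force: 60.1
```

Call:
{"op": "move_arm", "data": {"steps": "0 0 0 -0.4 5 0 -1;0 0 0 0 4 0 -1;0 0 0 0 0 0 -1;0 0 0 0 0 0 -1"}}

```text
clock: 6.32
tool_pos: [0.4482, 0.2682, 0.2972]
ee_rot: [[-1.0, 0.019, -0.003], [0.019, 1.0, -0.002], [0.003, -0.002, -1.0]]
wrist_force: [-0.5, -0.7, -5.2]
gripper_width: 0.18
grasp_force: 60.5
```

Run:
```python
from h import *
f,c=grab("wrist"); cv2.imwrite("pics/w3.png",f); s=manip.state(); print(np.round(s["tool_pos"],4),np.round(s["ee_rot"],3).tolist(),s["clock"],np.round(s["wrist_force"],1))
np.save("w3T.npy",c[2])
cv2.imwrite("pics/w3b.png",cv2.resize(f,(800,600),interpolation=cv2.INTER_CUBIC))
```

```text
[0.4485 0.2678 0.2976] [[-1.0, 0.02, -0.002], [0.02, 1.0, -0.002], [0.002, -0.002, -1.0]] 6.375 [ 0.1 -0.2 -3.3]
```

View pics/w3b.png

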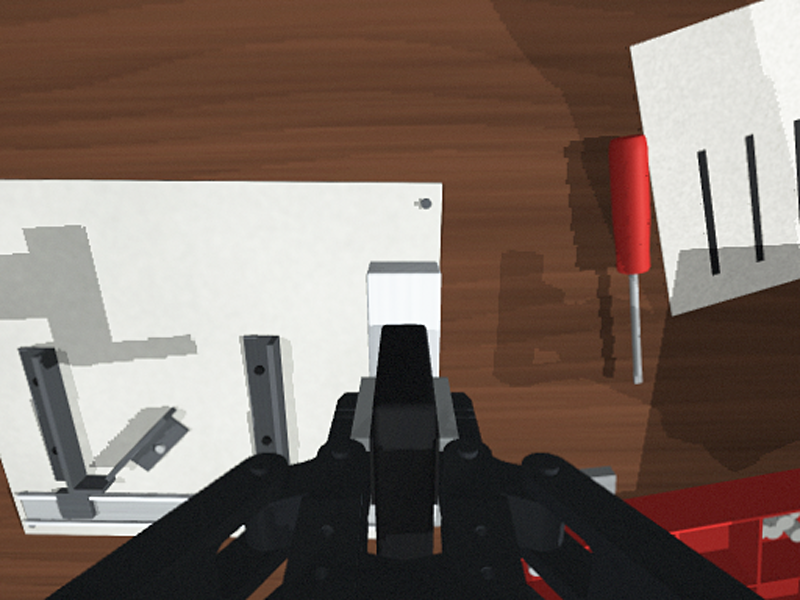

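The view shows the copy bracket at the left (wall from about (40,350) to (95,485), arm tip at (178,412)) and the ref wall from about (262,337) down. The ref corner is hidden by the finger. I'll enlarge that part to read the edges.

Run:
```python
from h import *
f=cv2.imread("pics/w3.png"); a=cv2.resize(f[205:335,0:200],(800,520),interpolation=cv2.INTER_CUBIC)
cv2.imwrite("pics/w3c.png",np.clip(a*1.6,0,255).astype(np.uint8))
```

```text
(no output)
```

View pics/w3c.png

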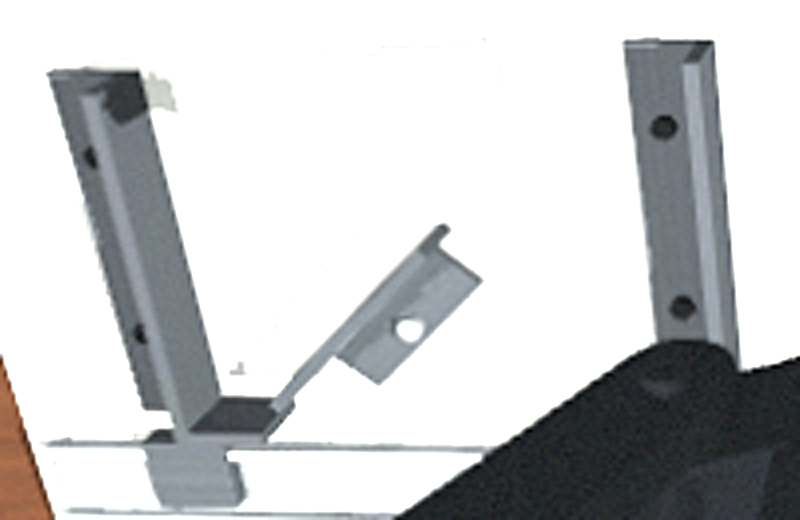

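Edges in the crop: copy corner base (219,397), copy corner top (189,432), back end of the wall base (140,72) and top (103,97); ref wall base from (713,42) to (738,365), top edge from (700,62) to (718,340).

Run:
```python
from h import *
K,d,_=cam("wrist"); c=(K,d,np.load("w3T.npy"))
def W(p,z): return ray(c,np.array(p)/4-.375+[0,205],z)[0].round(4)
pts=dict(copyC_b=((219,397),.006),copyC_t=((189,432),.026),copyE_b=((140,72),.006),copyE_t=((103,97),.026),refE_b=((713,42),.006),refE_t=((700,62),.026),refm_b=((738,365),.006),refm_t=((718,340),.026),stopend_t=((267,435),.026))
P={k:W(*v) for k,v in pts.items()}
for k,v in P.items(): print(k,v)
yaw=lambda a,b:np.arctan2(*(P[b]-P[a])[[1,0]])
print(yaw("copyE_b","copyC_b"),yaw("copyE_t","copyC_t"),yaw("refE_b","refm_b"),yaw("refE_t","refm_t"))
print(np.linalg.norm(P["copyE_b"]-P["copyC_b"]),np.linalg.norm(P["copyE_t"]-P["copyC_t"]))
# top cam lines: crop (5x, origin 155,125)
ct=cam("top")
Wt=lambda p,z: ray(ct,np.array(p)/5-.4+[155,125],z)[0].round(4)
for n,p,z in(("ref wall top end",(257,405),.026),("ref corner",(263,172),.026),("copy end",(600,391),.026),("copy corner",(606,155),.026),("ref hole1",(291,230),.009),("ref hole2",(287,356),.009),("copy hole1",(631,215),.009),("copy hole2",(629,339),.009)): print(n,Wt(p,z))
for n,p in(("ref hole1",(682,307)),("ref hole2",(664,127)),("copy hole1",(139,334)),("copy hole2",(90,156))): print(n,W(p,.009))
# gauge back end in hand
fr=cv2.imread("pics/w3.png")
T=c[2]; 
for p in ((368,268),(440,268)): print("stock back",ray(c,np.array(p)/1.5625,.2976-.104+.018)[0].round(4))
```

```text
copyC_b [ 0.6519 -0.0351  0.006 ]
copyC_t [ 0.6506 -0.0325  0.026 ]
copyE_b [ 0.5223 -0.0298  0.006 ]
copyE_t [ 0.5219 -0.0273  0.026 ]
refE_b [0.515  0.1609 0.006 ]
refE_t [0.5132 0.1622 0.026 ]
refm_b [0.6405 0.1564 0.006 ]
refm_t [0.615 0.157 0.026]
stopend_t [ 0.6522 -0.0052  0.026 ]
-0.040872286860786346 -0.04038207556449993 -0.0358412186894515 -0.051036192678696725
0.12970832664096785 0.12880500766662756
ref wall top end [0.5149 0.1577 0.026 ]
ref corner [0.6435 0.1541 0.026 ]
copy end [ 0.5211 -0.0308  0.026 ]
copy corner [ 0.6516 -0.0355  0.026 ]
ref hole1 [0.6129 0.14   0.009 ]
ref hole2 [0.5425 0.1425 0.009 ]
copy hole1 [ 0.62   -0.0502  0.009 ]
copy hole2 [ 0.5505 -0.0483  0.009 ]
ref hole1 [0.6137 0.1402 0.009 ]
ref hole2 [0.5438 0.1424 0.009 ]
copy hole1 [ 0.6222 -0.0547  0.009 ]
copy hole2 [ 0.5514 -0.0525  0.009 ]
stock back [0.4045 0.256  0.2116]
stock back [0.4049 0.2805 0.2116]
```

Wrist and top measurements agree: ref corner about (0.644, 0.156), copy corner (0.651, -0.035), both yaw about -0.037 rad, wall length 129 mm (130 given). At ref home the grip should be near (0.5715, 0.172). I'll approach 80 mm back.

Call:
{"op": "move_arm", "data": {"steps": "0 0 -0.017 2.2 -4.4 0 -1;0 0 0 2.1 -4.3 0 -1;0 0 0 0 0 -5 -1;0 0 0 0 0 -5 -1;0 0 0 0 0 -4 -1;0 0 0 0 0 -2.5 -1;0 0 0 0 0 -1 -1;0 0 0 0 0 -0.5 -1;0 0 0 0 0 -0.3 -1;0 0 0 0 0 0 -1"}}

```text
clock: 7.62
tool_pos: [0.4925, 0.182, 0.1166]
ee_rot: [[-0.999, 0.037, 0.001], [0.037, 0.999, 0.0], [-0.001, 0.0, -1.0]]
wrist_force: [0.3, -0.2, -4.8]
gripper_width: 0.177
grasp_force: 60.6
```

Call:
{"op": "move_arm", "data": {"steps": "0 0 0 1 0 -0.3 -1;0 0 0 0.7 0 -0.2 -1;0 0 0 0 0 -0.1 -1;0 0 0 0 0 0 -1"}}

```text
clock: 8.12
tool_pos: [0.5102, 0.1821, 0.1106]
ee_rot: [[-0.999, 0.037, 0.002], [0.037, 0.999, 0.001], [-0.002, 0.001, -1.0]]
wrist_force: [1.9, -0.1, 0.6]
gripper_width: 0.178
grasp_force: 61.2
```

Run:
```python
from h import *
f,c=grab("top"); cv2.imwrite("pics/t2.png",cv2.resize(f[110:220,135:315],(800,489),interpolation=cv2.INTER_CUBIC)); s=manip.state(); print(np.round(s["tool_pos"],4),s["clock"],np.round(s["wrist_force"],1))
```

```text
[0.5101 0.1821 0.1106] 8.175 [2.7 0.2 0.1]
```

View pics/t2.png

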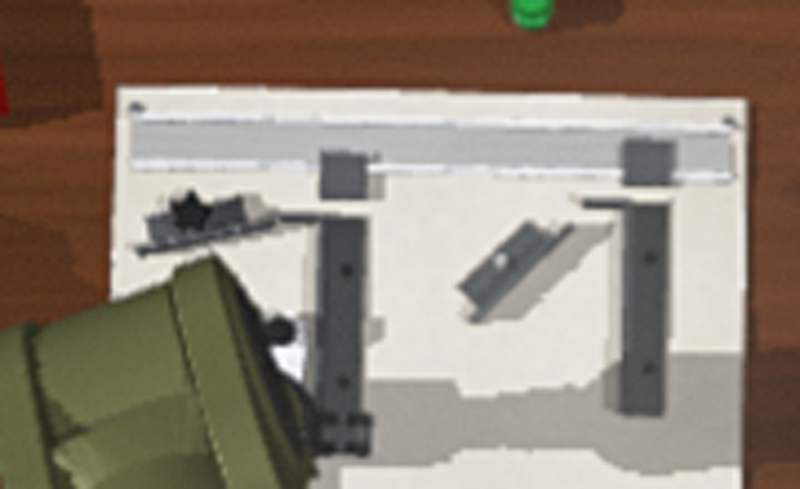

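The top view shows the gauge on the plate beside the ref wall, cap at (282,330), with the corner and arm free ahead of it. I'll advance along the wall, then make contact.

Call:
{"op": "move_arm", "data": {"steps": "0 0 0 1.3 -0.1 0 -1;0 0 0 1.3 -0.1 0 -1;0 0 0 1 -0.1 0 -1;0 0 0 0.5 -0.1 0 -1;0 0 0 0 -0.1 0 -1;0 0 0 0 -0.1 0 -1;0 0 0 0 -0.1 0 -1;0 0 0 0 0 0 -1"}}

```text
clock: 9.18
tool_pos: [0.5502, 0.1757, 0.1105]
ee_rot: [[-0.999, 0.036, 0.001], [0.036, 0.999, 0.002], [-0.0, 0.002, -1.0]]
wrist_force: [-2.4, 4.3, 5.8]
gripper_width: 0.178
grasp_force: 62.2
```

Call:
{"op": "move_arm", "data": {"steps": "0 0 0 0 0 0.1 -1;0 0 0 0 0 0.05 -1;0 0 0 0 0 0 -1"}}

```text
clock: 9.55
tool_pos: [0.5497, 0.1746, 0.1108]
ee_rot: [[-0.999, 0.037, -0.001], [0.037, 0.999, -0.0], [0.001, -0.0, -1.0]]
wrist_force: [1.8, 1.5, -5.0]
gripper_width: 0.181
grasp_force: 60.8
```

Call:
{"op": "move_arm", "data": {"steps": "0 0 0 0 -0.1 0 -1;0 0 0 0 -0.1 0 -1;0 0 0 0 0 0 -1"}}

```text
clock: 9.93
tool_pos: [0.5497, 0.1739, 0.111]
ee_rot: [[-0.999, 0.036, -0.001], [0.036, 0.999, 0.003], [0.001, 0.003, -1.0]]
wrist_force: [1.5, 5.6, -7.0]
gripper_width: 0.177
grasp_force: 60.5
```

Call:
{"op": "move_arm", "data": {"steps": "0 0 0 0.4 -0.02 0 -1;0 0 0 0.4 -0.02 0 -1;0 0 0 0.3 -0.01 0 -1;0 0 0 0.2 0 0 -1;0 0 0 0.2 -0.01 0 -1;0 0 0 0 0 0 -1"}}

```text
clock: 10.68
tool_pos: [0.5632, 0.1735, 0.111]
ee_rot: [[-0.999, 0.035, -0.004], [0.035, 0.999, 0.003], [0.004, 0.003, -1.0]]
wrist_force: [-4.6, 7.4, -1.1]
gripper_width: 0.182
grasp_force: 61.5
```

Call:
{"op": "move_arm", "data": {"steps": "0 0 0 0.1 0 0 -1;0 0 0 0.1 0 0 -1;0 0 0 0.1 -0.01 0 -1;0 0 0 0 0 0 -1"}}

```text
clock: 11.18
tool_pos: [0.5659, 0.1734, 0.111]
ee_rot: [[-0.999, 0.035, -0.004], [0.035, 0.999, 0.003], [0.005, 0.003, -1.0]]
wrist_force: [-5.0, 8.1, -0.7]
gripper_width: 0.18
grasp_force: 61.5
```

Call:
{"op": "move_arm", "data": {"steps": "0 0 0 0.1 0 0 -1;0 0 0 0.1 0 0 -1;0 0 0 0 0 0 -1"}}

```text
clock: 11.55
tool_pos: [0.568, 0.1734, 0.111]
ee_rot: [[-0.999, 0.035, -0.004], [0.035, 0.999, 0.003], [0.004, 0.003, -1.0]]
wrist_force: [-5.4, 6.4, -1.5]
gripper_width: 0.178
grasp_force: 61.5
```

Call:
{"op": "move_arm", "data": {"steps": "0 0 0 0.1 0 0 -1;0 0 0 0.1 0 0 -1;0 0 0 0 0 0 -1"}}

```text
clock: 11.92
tool_pos: [0.5683, 0.1733, 0.1111]
ee_rot: [[-0.999, 0.035, -0.007], [0.035, 0.999, 0.003], [0.008, 0.003, -1.0]]
wrist_force: [-11.9, 7.9, 4.7]
gripper_width: 0.181
grasp_force: 62.3
```

Call:
{"op": "move_arm", "data": {"steps": "0 0 0 0.03 0 0 -1;0 0 0 0 0 0 -1;0 0 0 0 0 0 -1;0 0 0 0 0 0 -1;0 0 0 0 0 0 -1;0 0 0 0 0 0 -1"}}

```text
clock: 12.68
tool_pos: [0.5683, 0.1734, 0.1111]
ee_rot: [[-0.999, 0.035, -0.008], [0.035, 0.999, 0.003], [0.008, 0.003, -1.0]]
wrist_force: [-12.5, 7.2, 6.0]
gripper_width: 0.178
grasp_force: 62.3
```

Run:
```python
from h import *
f,c=grab("side"); cv2.imwrite("pics/s1r.png",f)
u=proj(c,[[.63,.17,.04]])[0]; print(u)
x,y=u.astype(int); x0,y0=max(0,x-90),max(0,y-60)
cv2.imwrite("pics/s1.png",cv2.resize(f[y0:y0+120,x0:x0+160],(800,600),interpolation=cv2.INTER_CUBIC)); print(x0,y0)
```

```text
[228.95563124 222.9515168 ]
138 162
```

View pics/s1.png

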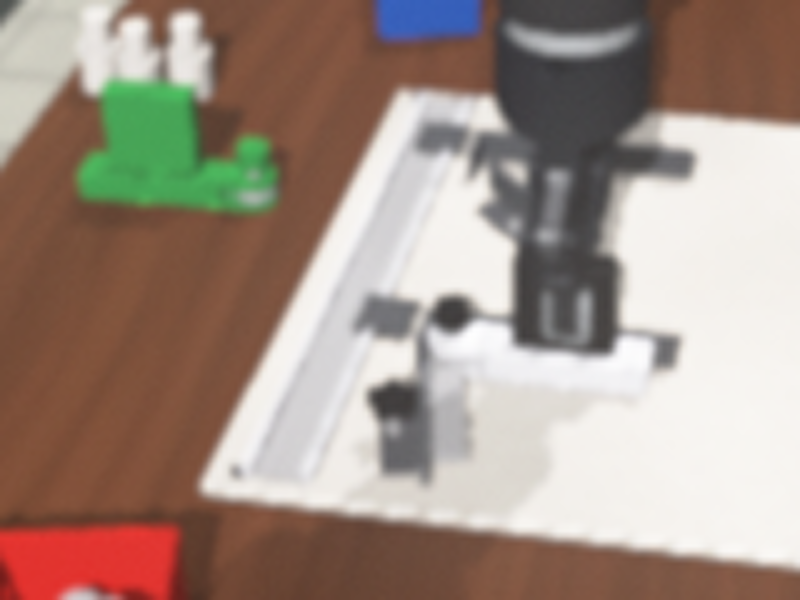

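The side view shows the gauge home: nose on the stop (430,330), blade against the arm (430,400), stock along the wall. I'll relax, release and lift.

Call:
{"op": "move_arm", "data": {"steps": "0 0 0 -0.2 0.1 0 -1;0 0 0 0 0 0 -1;0 0 0 0 0 0 -0.3;0 0 0 0 0 0 -0.3;0 0 0 0 0 0 -0.3;0 0 0 0 0 1 -0.3;0 0 0 0 0 4 -0.3;0 0 0 0 0 3 -0.3;0 0 0 0 0 0 -0.3"}}

```text
clock: 13.85
tool_pos: [0.5724, 0.1736, 0.195]
ee_rot: [[-0.999, 0.037, 0.006], [0.037, 0.999, 0.002], [-0.006, 0.002, -1.0]]
wrist_force: [-1.2, -0.4, -1.0]
gripper_width: 0.348
grasp_force: 0.0
```

Call:
{"op": "move_arm", "data": {"steps": "0 0 0 3 -0.1 0 -1;0 0 0 2.7 -0.1 0 -1;0 0 0 0 0 0 -1;0 0 0 0 0 0 -1"}}

```text
clock: 14.35
tool_pos: [0.6263, 0.1709, 0.1906]
ee_rot: [[-0.999, 0.037, -0.002], [0.037, 0.999, -0.0], [0.002, -0.0, -1.0]]
wrist_force: [-0.2, 0.6, -0.2]
gripper_width: -0.002
grasp_force: 0.0
```

Run:
```python
from h import *
a=cv2.imread("pics/s1r.png"); b,c=grab("side"); cv2.imwrite("pics/s2r.png",b); s=manip.state(); print(np.round(s["tool_pos"],4),s["gripper_width"])
for f in(a,b):
    g=f[215:236,215:238].max(2); k=max(cv2.findContours((g<45).astype(np.uint8),cv2.RETR_EXTERNAL,2)[0],key=cv2.contourArea); (x,y),r=cv2.minEnclosingCircle(k); p=(x+215,y+215); print(p,r,cv2.contourArea(k),ray(c,p,.0385).round(4))
    d=f[235:250,215:280].min(2)>150; print(np.argwhere(d).mean(0),d.sum())
```

```text
[0.6262 0.171  0.1908] -0.0021507523361245736Traceback (most recent call last):
  File "<stdin>", line 4, in <module>
ValueError: max() iterable argument is empty
```

Run:
```python
from h import *
c=cam("side")
for n in("s1r","s2r"):
    f=cv2.imread(f"pics/{n}.png"); g=f[213:238,213:242].max(2); print(g.min())
    k=max(cv2.findContours((g<g.min()+45).astype(np.uint8),cv2.RETR_EXTERNAL,2)[0],key=cv2.contourArea); (x,y),r=cv2.minEnclosingCircle(k); p=(x+213,y+213); print(p,r,cv2.contourArea(k),ray(c,p,.042).round(4))
a,b=[cv2.imread(f"pics/{n}.png").astype(int) for n in("s1r","s2r")]
cv2.imwrite("pics/s2.png",cv2.resize(b[162:282,138:298].astype(np.uint8),(800,600),interpolation=cv2.INTER_CUBIC))
```

```text
65
(227.5, 224.0) 3.6401548385620117 25.5 [[0.6323 0.1779 0.042 ]]
67
(227.5, 224.0) 3.6401548385620117 25.5 [[0.6323 0.1779 0.042 ]]
```

View pics/s2.png

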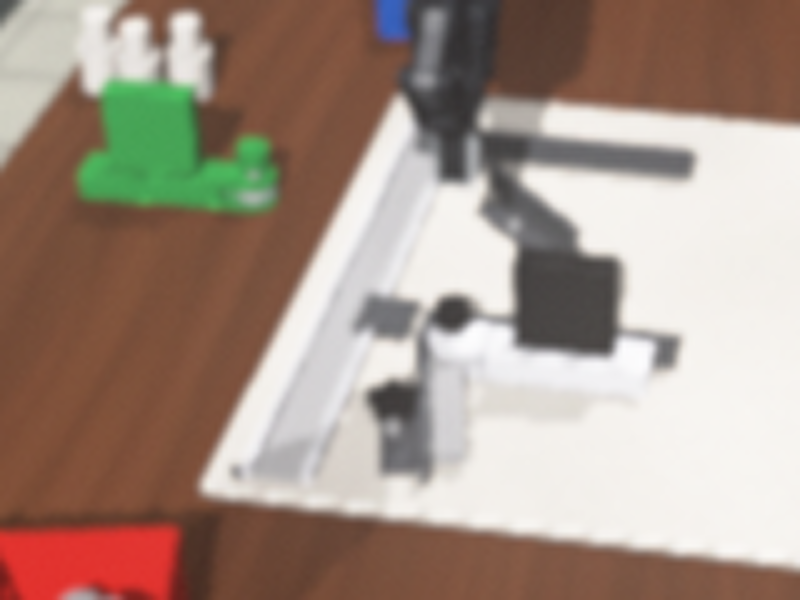

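The gauge is still seated exactly as before (cap at (453,313), blade flush along the arm at (432,400)). I'll lower the shut fingers onto the cap.

Call:
{"op": "move_arm", "data": {"steps": "0 0 0 0.2 0 -3 -1;0 0 0 0 0 -2.5 -1;0 0 0 0 0 -1 -1;0 0 0 0 0 -0.3 -1;0 0 0 0 0 -0.2 -1;0 0 0 0 0 -0.1 -1;0 0 0 0 0 0 -1"}}

```text
clock: 15.28
tool_pos: [0.6297, 0.1712, 0.121]
ee_rot: [[-0.999, 0.037, 0.001], [0.037, 0.999, 0.0], [-0.001, 0.0, -1.0]]
wrist_force: [0.2, 0.8, -0.4]
gripper_width: -0.001
grasp_force: 0.0
```

Call:
{"op": "move_arm", "data": {"steps": "0 0 0 0 0 -0.1 -1;0 0 0 0 0 -0.1 -1;0 0 0 0 0 -0.1 -1;0 0 0 0 0 0 -1"}}

```text
clock: 15.78
tool_pos: [0.6293, 0.1711, 0.1173]
ee_rot: [[-0.999, 0.037, -0.0], [0.037, 0.999, -0.0], [0.0, -0.0, -1.0]]
wrist_force: [-0.4, 1.2, -0.7]
gripper_width: 0.0
grasp_force: 0.0
```

Call:
{"op": "move_arm", "data": {"steps": "0 0 0 0 0 -0.1 -1;0 0 0 0 0 -0.1 -1;0 0 0 0 0 -0.1 -1;0 0 0 0 0 0 -1"}}

```text
clock: 16.27
tool_pos: [0.6294, 0.1712, 0.1153]
ee_rot: [[-0.999, 0.037, 0.0], [0.037, 0.999, 0.0], [-0.0, 0.0, -1.0]]
wrist_force: [-2.3, -1.6, 7.6]
gripper_width: 0.005
grasp_force: 3.2
```

Call:
{"op": "move_arm", "data": {"steps": "0 0 0 0 0 -0.1 -1;0 0 0 0 0 -0.1 -1;0 0 0 0 0 -0.1 -1;0 0 0 0 0 0 -1"}}

```text
clock: 16.77
tool_pos: [0.6294, 0.1711, 0.1126]
ee_rot: [[-0.999, 0.037, 0.001], [0.037, 0.999, 0.0], [-0.001, 0.0, -1.0]]
wrist_force: [-3.2, 0.2, 8.5]
gripper_width: -0.002
grasp_force: 4.5
```

Call:
{"op": "move_arm", "data": {"steps": "0 0 0 0 0 -0.1 -1;0 0 0 0 0 -0.1 -1;0 0 0 0 0 0 -1"}}

```text
clock: 17.15
tool_pos: [0.6295, 0.1712, 0.1111]
ee_rot: [[-0.999, 0.037, 0.001], [0.037, 0.999, 0.0], [-0.001, 0.0, -1.0]]
wrist_force: [-4.6, -0.7, 11.9]
gripper_width: -0.001
grasp_force: 6.0
```

Call:
{"op": "move_arm", "data": {"steps": "0 0 0 0 0 -0.1 -1;0 0 0 0 0 0 -1"}}

```text
clock: 17.4
tool_pos: [0.6295, 0.1712, 0.111]
ee_rot: [[-0.999, 0.037, 0.001], [0.037, 0.999, 0.0], [-0.001, 0.0, -1.0]]
wrist_force: [-6.0, -2.1, 18.3]
gripper_width: -0.002
grasp_force: 9.2
```

Call:
{"op": "move_arm", "data": {"steps": "0 0 0 0 0 1 -1;0 0 0 0 0 4 -1;0 0 0 0 0 4 -0.2;0 0 0 -3.1 0.1 0 -0.2;0 0 0 -3.1 0.1 0 -0.2;0 0 0 0 0 0 -0.2;0 0 0 0 0 0 -0.2"}}

```text
clock: 18.27
tool_pos: [0.568, 0.1733, 0.1987]
ee_rot: [[-0.999, 0.037, 0.001], [0.037, 0.999, 0.0], [-0.001, 0.0, -1.0]]
wrist_force: [0.3, -0.2, 0.2]
gripper_width: 0.4
grasp_force: 0.0
```

Call:
{"op": "move_arm", "data": {"steps": "0 0 0 0 0 -4 -0.2;0 0 0 0 0 -3 -0.2;0 0 0 0 0 -1.4 -0.2;0 0 0 0 0 -0.3 -0.2;0 0 0 0 0 0 -1;0 0 0 0 0 0 -1;0 0 0 0 0 0 -1;0 0 0 0 0 0 -1", "newtons": 60}}

```text
clock: 19.27
tool_pos: [0.5681, 0.1736, 0.1123]
ee_rot: [[-0.999, 0.037, 0.002], [0.037, 0.999, 0.001], [-0.002, 0.001, -1.0]]
wrist_force: [1.1, 2.3, 2.6]
gripper_width: 0.179
grasp_force: 59.1
```

Call:
{"op": "move_arm", "data": {"steps": "0 0 0 -0.5 0.2 0.1 -1;0 0 0 -1 0.2 0.1 -1;0 0 0 -1 0 0.5 -1;0 0 0 -1 0 3 -1;0 0 0 0 0 3 -1;0 0 0 0 0 0 -1;0 0 0 0 0 0 -1"}}

```text
clock: 20.15
tool_pos: [0.5315, 0.1769, 0.1775]
ee_rot: [[-0.999, 0.037, -0.001], [0.037, 0.999, -0.0], [0.001, -0.0, -1.0]]
wrist_force: [-0.2, -0.7, -4.2]
gripper_width: 0.179
grasp_force: 59.3
```

Call:
{"op": "move_arm", "data": {"steps": "0 0 0 -0.8 -4.6 0 -1;0 0 0 -0.8 -4.7 0 -1;0 0 0 -0.8 -4.7 0 -1;0 0 0 -0.7 -4.6 0 -1;0 0 0 0 0 -3 -1;0 0 0 0 0 -2 -1;0 0 0 0 0 -1 -1;0 0 0 0 0 -0.3 -1;0 0 0 0 0 0 -1"}}

```text
clock: 21.28
tool_pos: [0.5015, -0.0087, 0.1155]
ee_rot: [[-0.999, 0.036, 0.0], [0.036, 0.999, -0.0], [-0.0, -0.0, -1.0]]
wrist_force: [-0.4, -0.6, -4.0]
gripper_width: 0.176
grasp_force: 60.4
```

Call:
{"op": "move_arm", "data": {"steps": "0 0 0 0.6 -0.3 -0.2 -1;0 0 0 0.4 -0.2 -0.1 -1;0 0 0 0 0 0 -1;0 0 0 0 0 0 -1"}}

```text
clock: 21.78
tool_pos: [0.5113, -0.0139, 0.1124]
ee_rot: [[-0.999, 0.037, -0.0], [0.037, 0.999, 0.0], [0.0, 0.0, -1.0]]
wrist_force: [-0.6, 0.9, -3.5]
gripper_width: 0.182
grasp_force: 60.4
```

Call:
{"op": "move_arm", "data": {"steps": "0 0 0 0 -0.1 0 -1;0 0 0 0 -0.1 0 -1;0 0 0 0 0 0 -1"}}

```text
clock: 22.15
tool_pos: [0.5112, -0.0157, 0.1124]
ee_rot: [[-0.999, 0.037, -0.0], [0.037, 0.999, 0.001], [0.0, 0.001, -1.0]]
wrist_force: [0.2, 1.1, -3.9]
gripper_width: 0.182
grasp_force: 60.5
```

Call:
{"op": "move_arm", "data": {"steps": "0 0 0 0 -0.1 -0.05 -1;0 0 0 0 -0.1 0 -1;0 0 0 0 0 0 -1"}}

```text
clock: 22.52
tool_pos: [0.5112, -0.0163, 0.1123]
ee_rot: [[-0.999, 0.035, -0.0], [0.035, 0.999, 0.004], [0.0, 0.004, -1.0]]
wrist_force: [-2.8, 7.4, 1.9]
gripper_width: 0.179
grasp_force: 61.4
```

Call:
{"op": "move_arm", "data": {"steps": "0 0 0 0 -0.1 0 -1;0 0 0 0 0 0 -1"}}

```text
clock: 22.78
tool_pos: [0.5111, -0.0165, 0.1124]
ee_rot: [[-0.999, 0.035, -0.0], [0.035, 0.999, 0.006], [0.0, 0.006, -1.0]]
wrist_force: [-3.7, 10.4, 3.2]
gripper_width: 0.179
grasp_force: 61.5
```

Call:
{"op": "move_arm", "data": {"steps": "0 0 0 0.5 0.06 0.05 -1;0 0 0 0.5 0 0 -1;0 0 0 0.5 -0.02 0 -1;0 0 0 0.5 -0.02 0 -1;0 0 0 0.5 -0.02 0 -1;0 0 0 0.5 -0.02 0 -1;0 0 0 0 0 0 -1"}}

```text
clock: 23.65
tool_pos: [0.5393, -0.0172, 0.1125]
ee_rot: [[-0.999, 0.035, -0.004], [0.035, 0.999, 0.005], [0.004, 0.005, -1.0]]
wrist_force: [-8.9, 8.3, 7.7]
gripper_width: 0.178
grasp_force: 62.0
```

Call:
{"op": "move_arm", "data": {"steps": "0 0 0 0.5 -0.02 0 -1;0 0 0 0.5 -0.02 0 -1;0 0 0 0.5 -0.02 0 -1;0 0 0 0.4 -0.02 0 -1;0 0 0 0 0 0 -1"}}

```text
clock: 24.28
tool_pos: [0.558, -0.0177, 0.1126]
ee_rot: [[-0.999, 0.035, -0.004], [0.035, 0.999, 0.005], [0.005, 0.005, -1.0]]
wrist_force: [-10.3, 7.9, 7.5]
gripper_width: 0.176
grasp_force: 62.3
```

Call:
{"op": "move_arm", "data": {"steps": "0 0 0 0 0.05 0.1 -1;0 0 0 0.2 -0.01 0.05 -1;0 0 0 0.2 0 0 -1;0 0 0 0.2 -0.01 0 -1;0 0 0 0.1 -0.01 0 -1;0 0 0 0 0 0 -1"}}

```text
clock: 25.02
tool_pos: [0.5653, -0.0178, 0.1129]
ee_rot: [[-0.999, 0.035, -0.004], [0.035, 0.999, 0.004], [0.004, 0.004, -1.0]]
wrist_force: [-4.3, 7.5, -3.4]
gripper_width: 0.183
grasp_force: 60.6
```

Call:
{"op": "move_arm", "data": {"steps": "0 0 0 0.2 -0.01 0 -1;0 0 0 0.2 -0.01 0 -1;0 0 0 0.1 0 0 -1;0 0 0 0 0 0 -1"}}

```text
clock: 25.52
tool_pos: [0.5703, -0.018, 0.1129]
ee_rot: [[-0.999, 0.035, -0.004], [0.035, 0.999, 0.004], [0.004, 0.004, -1.0]]
wrist_force: [-4.2, 7.9, -3.7]
gripper_width: 0.178
grasp_force: 60.7
```

Call:
{"op": "move_arm", "data": {"steps": "0 0 0 0.1 0 0 -1;0 0 0 0.1 -0.01 0 -1;0 0 0 0.1 0 0 -1;0 0 0 0 0 0 -1"}}

```text
clock: 26.02
tool_pos: [0.5733, -0.0181, 0.1129]
ee_rot: [[-0.999, 0.035, -0.004], [0.035, 0.999, 0.005], [0.004, 0.004, -1.0]]
wrist_force: [-3.9, 7.9, -2.8]
gripper_width: 0.176
grasp_force: 60.7
```

Call:
{"op": "move_arm", "data": {"steps": "0 0 0 0.1 0 0 -1;0 0 0 0.1 0 0 -1;0 0 0 0 0 0 -1"}}

```text
clock: 26.4
tool_pos: [0.5753, -0.0181, 0.1129]
ee_rot: [[-0.999, 0.035, -0.004], [0.035, 0.999, 0.004], [0.004, 0.004, -1.0]]
wrist_force: [-5.2, 7.6, -3.6]
gripper_width: 0.182
grasp_force: 60.7
```

Call:
{"op": "move_arm", "data": {"steps": "0 0 0 0.1 0 0 -1;0 0 0 0.1 0 0 -1;0 0 0 0 0 0 -1"}}

```text
clock: 26.78
tool_pos: [0.5767, -0.0181, 0.1129]
ee_rot: [[-0.999, 0.035, -0.005], [0.035, 0.999, 0.004], [0.006, 0.004, -1.0]]
wrist_force: [-6.3, 7.0, -1.2]
gripper_width: 0.179
grasp_force: 61.1
```

Call:
{"op": "move_arm", "data": {"steps": "0 0 0 0.1 0 0 -1;0 0 0 0.1 0 0 -1;0 0 0 0 0 0 -1"}}

```text
clock: 27.15
tool_pos: [0.5769, -0.0182, 0.1129]
ee_rot: [[-0.999, 0.035, -0.009], [0.035, 0.999, 0.004], [0.009, 0.004, -1.0]]
wrist_force: [-13.3, 7.2, 5.2]
gripper_width: 0.178
grasp_force: 62.1
```

Call:
{"op": "move_arm", "data": {"steps": "0 0 0 0 0 0 -1;0 0 0 0 0 0 -1;0 0 0 0 0 0 -1;0 0 0 0 0 0 -1;0 0 0 0 0 0 -1"}}

```text
clock: 27.78
tool_pos: [0.577, -0.0182, 0.1129]
ee_rot: [[-0.999, 0.035, -0.008], [0.035, 0.999, 0.004], [0.009, 0.004, -1.0]]
wrist_force: [-13.2, 7.1, 5.5]
gripper_width: 0.175
grasp_force: 62.1
```

Run:
```python
from h import *
b,c=grab("side"); cv2.imwrite("pics/s3r.png",b); s=manip.state(); print(np.round(s["tool_pos"],4),s["wrist_force"])
u=proj(c,[[.63,0.0,.04]])[0]; print(u)
x,y=u.astype(int); cv2.imwrite("pics/s3.png",cv2.resize(b[y-50:y+70,x-80:x+80],(800,600),interpolation=cv2.INTER_CUBIC))
```

```text
[ 0.577  -0.0181  0.1129] [-12.14743901   7.6029145    4.91253687]
[239.83598127 190.05408989]
```

Call:
{"op": "move_arm", "data": {"steps": "0 0 0 -0.2 0.1 0 -1;0 0 0 0 0 0 -1;0 0 0 0 0 0 -0.3;0 0 0 0 0 0 -0.3;0 0 0 0 0 0 -0.3;0 0 0 0 0 1 -0.3;0 0 0 0 0 4 -0.3;0 0 0 0 0 4 -0.3;0 0 0 0 0 2 -0.3"}}

```text
clock: 28.95
tool_pos: [0.5806, -0.0191, 0.2273]
ee_rot: [[-0.999, 0.037, 0.004], [0.037, 0.999, -0.0], [-0.004, -0.0, -1.0]]
wrist_force: [-0.6, 0.7, -0.7]
gripper_width: 0.351
grasp_force: 0.0
```

Call:
{"op": "move_arm", "data": {"steps": "0 0 0 -3 -4 2 -0.3;0 0 0 -3 -5 0 -0.3;0 0 0 -3 -5 0 -0.3;0 0 0 0 -5 0 -0.3;0 0 0 0 -5 0 -0.3;0 0 0 0 0 0 -0.3;0 0 0 0 0 0 -0.3"}}

```text
clock: 29.82
tool_pos: [0.4892, -0.2589, 0.2443]
ee_rot: [[-0.999, 0.037, 0.0], [0.037, 0.999, 0.0], [-0.0, 0.0, -1.0]]
wrist_force: [-1.1, -0.3, 0.1]
gripper_width: 0.354
grasp_force: 0.0
```

Run:
```python
from h import *
b,c=grab("top"); cv2.imwrite("pics/t3r.png",b); s=manip.state(); print(np.round(s["tool_pos"],4),s["wrist_force"],s["clock"])
cv2.imwrite("pics/t3.png",cv2.resize(b[125:215,150:270],(800,600),interpolation=cv2.INTER_CUBIC))
```

```text
[ 0.4893 -0.2583  0.2442] [-0.52432881  0.98415507  0.06379081] 29.875
```

View pics/t3.png

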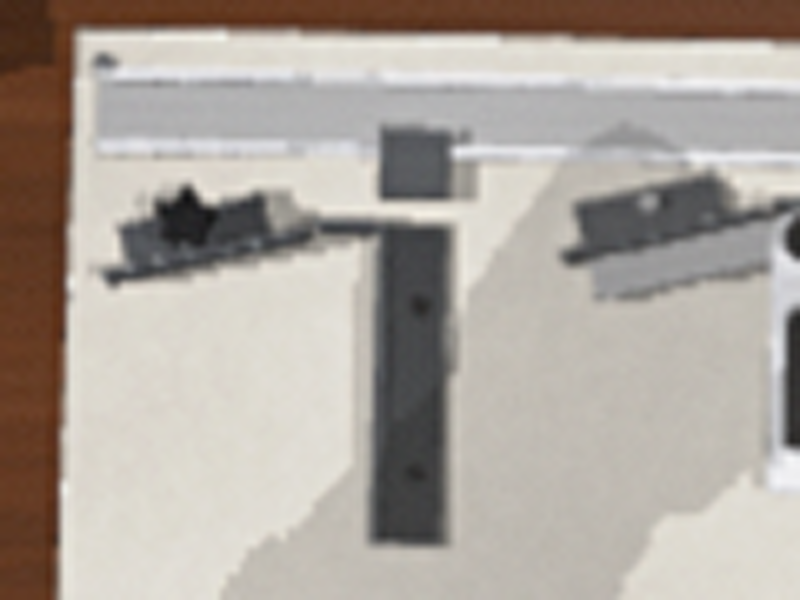

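The picture shows the gauge against the right-hand wall, and the loose arm swung open to nearly the ref arm's slope: ref from (112,275) to (315,235), copy from (570,258) to (785,205). I'll fit both numerically.

Run:
```python
from h import *
c=cam("top"); 
old=cv2.imread("pics/top0.png"); new=cv2.imread("pics/t3r.png")
def edge(img,x0,x1,ya,yb,z,name,thr):
    g=cv2.resize(img.min(2).astype(np.float32),None,fx=4,fy=4,interpolation=cv2.INTER_CUBIC); P=[]
    for X in range(int(x0*4),int(x1*4)):
        yc=ya+(yb-ya)*(X/4-x0)/(x1-x0); col=g[int((yc-3)*4):int((yc+5)*4),X]
        m=np.where(col<thr)[0]
        if len(m): P.append(((X+.5)/4-.5,(int((yc-3)*4)+m[-1]+1)/4-.5))
    W=ray(c,P,z)[:,:2]; l=cv2.fitLine(W.astype(np.float32),cv2.DIST_HUBER,0,.01,.01).ravel()
    d=l[:2]*np.sign(l[1]); r=(W-l[2:])@[-d[1],d[0]]
    print(name,len(P),"angle",np.degrees(np.arctan2(d[1],d[0])).round(2),"rms mm",(r.std()*1e3).round(2),"at",l[2:].round(4))
f=lambda x,y:(x/6.667+150,y/6.667+125)
for thr in(70,90,110):
  for n,im in(("old",old),("new",new)):
    a,b=f(120,273),f(310,236); edge(im,a[0],b[0],a[1],b[1],.026,"ref "+n,thr)
  a,b=f(585,254),f(765,210); edge(new,a[0],b[0],a[1],b[1],.026,"copy arm",thr)
  a,b=f(610,294),f(760,270); edge(new,a[0],b[0],a[1],b[1],.018,"blade",thr+90)
# gauge in the copy corner: stock + cap
h=cv2.cvtColor(new,cv2.COLOR_BGR2HSV); roi=np.zeros(new.shape[:2],np.uint8); roi[145:205,262:285]=1
for nm,m in(("white",(new.min(2)>170)),("black",new.max(2)<35)):
    for k in cv2.findContours((m*roi).astype(np.uint8),cv2.RETR_EXTERNAL,2)[0]:
        if cv2.contourArea(k)>12:
            b=cv2.boxPoints(cv2.minAreaRect(k)); mm=cv2.moments(k); p=(mm["m10"]/mm["m00"],mm["m01"]/mm["m00"]); print(nm,cv2.contourArea(k),cv2.boundingRect(k),ray(c,p,.024 if nm=="white" else .0385).round(4),ray(c,p,.08).round(4))
```

```text
ref old 102 angle 101.78 rms mm 3.01 at [0.6314 0.2302]
ref new 105 angle 101.6 rms mm 2.78 at [0.6314 0.2293]
copy arm 16 angle 102.78 rms mm 0.29 at [0.6367 0.0514]
blade 90 angle 100.8 rms mm 1.15 at [0.6193 0.0231]
ref old 114 angle 101.72 rms mm 1.19 at [0.6301 0.2282]
ref new 114 angle 101.72 rms mm 1.16 at [0.6301 0.2282]
copy arm 108 angle 102.66 rms mm 0.62 at [0.6376 0.0406]
blade 90 angle 106.73 rms mm 3.87 at [0.6111 0.0364]
ref old 114 angle 101.0 rms mm 0.56 at [0.6296 0.2253]
ref new 114 angle 101.01 rms mm 0.57 at [0.6296 0.2253]
copy arm 108 angle 102.94 rms mm 0.41 at [0.6365 0.0406]
blade 90 angle 98.73 rms mm 0.2 at [0.608  0.0306]
white 299.0 (262, 158, 23, 47) [[ 0.5703 -0.0096  0.024 ]] [[ 0.5666 -0.0073  0.08  ]]
white 113.0 (262, 145, 23, 11) [[ 0.668  -0.0182  0.024 ]] [[ 0.6599 -0.0155  0.08  ]]
```

The top-view fits differ by 1 to 2 degrees, which is at their noise limit, so I'll check from close by with the wrist camera.

Call:
{"op": "move_arm", "data": {"steps": "0 0 0 1 5.4 0 -0.3;0 0 0 1 5.4 0 -0.3;0 0 0 1 5.4 0 -0.3;0 0 0 1 5.4 0 -0.3;0 0 0 1 5.4 0 -0.3;0 0 0 1 5.4 0 -0.3;0 0 0 1 5.4 0.5 -0.3;0 0 0 0 0 0 -0.3;0 0 0 0 0 0 -0.3"}}

```text
clock: 31.0
tool_pos: [0.5586, 0.1198, 0.2489]
ee_rot: [[-0.999, 0.035, -0.0], [0.035, 0.999, -0.001], [0.0, -0.001, -1.0]]
wrist_force: [-0.8, -0.0, 0.2]
gripper_width: 0.352
grasp_force: 0.0
```

Run:
```python
from h import *
f,c=grab("wrist"); cv2.imwrite("pics/w4.png",f); np.save("w4T.npy",c[2]); s=manip.state(); print(np.round(s["tool_pos"],4))
g=f.min(2)
# expected edges: ref arm top inner face, copy arm
for n,px,py,yaw,ang in(("ref",.6283,.1712,-.037,76.5),("copy",.6369,-.0204,-.037,76.5)):
    R=np.array([[np.cos(yaw),-np.sin(yaw)],[np.sin(yaw),np.cos(yaw)]]); a=np.radians(180-ang); u=R@[np.cos(a),np.sin(a)]; v=R@[np.sin(a),-np.cos(a)]
    for t in(.03,.05,.07,.09):
        o=np.array([px,py])+t*u
        row=[]
        for k in np.arange(-.012,.032,.002):
            q=proj(c,[[*(o+k*v),.026]])[0]; row.append(int(cv2.getRectSubPix(g,(1,1),tuple(map(float,q)))[0,0]))
        print(n,t,row)
```

```text
[0.5586 0.119  0.2488]
ref 0.03 [144, 144, 154, 162, 170, 168, 117, 116, 104, 34, 25, 26, 26, 28, 62, 65, 54, 44, 46, 43, 44, 136]
ref 0.05 [142, 142, 141, 140, 141, 141, 86, 91, 74, 24, 23, 22, 24, 26, 60, 43, 36, 45, 45, 53, 38, 4]
ref 0.07 [143, 143, 144, 142, 142, 143, 131, 86, 66, 26, 25, 22, 22, 30, 58, 55, 56, 57, 39, 13, 10, 15]
ref 0.09 [141, 141, 142, 141, 141, 142, 142, 142, 86, 23, 24, 23, 24, 31, 55, 57, 125, 142, 143, 142, 141, 140]
copy 0.03 [92, 82, 71, 137, 143, 143, 144, 141, 141, 145, 142, 82, 24, 47, 68, 80, 173, 174, 173, 174, 179, 117]
copy 0.05 [123, 84, 80, 144, 144, 144, 144, 143, 143, 146, 138, 67, 25, 50, 69, 68, 67, 69, 67, 70, 67, 116]
copy 0.07 [116, 74, 92, 147, 142, 141, 143, 142, 141, 143, 116, 61, 27, 49, 66, 66, 67, 59, 7, 10, 9, 15]
copy 0.09 [170, 75, 110, 147, 139, 141, 140, 141, 143, 141, 95, 46, 45, 57, 60, 58, 58, 59, 60, 58, 58, 60]
```

Close up, both arm edges follow the same 76.5° line to within about 1 mm over 60 mm (under 1°), and the blade is flush on the arm. One check that releasing didn't move the gauge, then I'll hand in.

Run:
```python
from h import *
a=cv2.imread("pics/s3r.png"); b,c=grab("side")
def sample(f,pts,z): 
    q=proj(c,[[*p,z] for p in pts]); return [int(cv2.getRectSubPix(f.min(2),(1,1),tuple(map(float,p)))[0,0]) for p in q]
# across the stock's +y edge near its rear and along its rear end
for x in(.55,.60,.62): 
    pts=[(x,y) for y in np.arange(-.03,.02,.003)]
    print(x,sample(a,pts,.024),sample(b,pts,.024),sep="\n")
pts=[(x,-.015) for x in np.arange(.51,.55,.002)]; print("rear",sample(a,pts,.024),sample(b,pts,.024),sep="\n")
```

```text
0.55
[210, 224, 237, 245, 247, 248, 249, 249, 247, 246, 243, 242, 242, 242, 241, 239, 237]
[196, 212, 229, 239, 242, 243, 243, 244, 243, 243, 241, 240, 238, 238, 239, 239, 239]
0.6
[61, 61, 73, 88, 119, 153, 186, 218, 230, 239, 241, 241, 241, 240, 239, 238, 235]
[57, 58, 68, 80, 106, 136, 169, 203, 221, 235, 237, 238, 238, 237, 235, 234, 231]
0.62
[208, 221, 235, 241, 245, 246, 247, 246, 245, 244, 242, 241, 239, 239, 239, 238, 237]
[208, 222, 236, 242, 245, 245, 243, 239, 234, 229, 223, 220, 217, 219, 222, 225, 228]
rear
[236, 236, 235, 233, 222, 201, 168, 139, 117, 109, 116, 135, 175, 212, 241, 248, 250, 250, 250, 250, 248]
[233, 233, 231, 229, 216, 195, 162, 133, 112, 105, 116, 138, 177, 212, 239, 246, 248, 249, 249, 247, 243]
```

Nothing moved on release, so I'm handing it in.

```bash
python3 -c "
from cell import manip
print(manip.finish_job())"
```

```text
the job is handed in; nothing more can be done
None
```

I pressed the gauge home at about 14–15 N in both brackets and locked it in the star-knob bracket. It lies released in the loose bracket's corner, with the loose arm within about 1° of the clamped arm by my close-up measurement, and the job was handed in at about 31 s without any verdict coming back.

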